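# Set a thermometer probe in a covered terrine and lock its stand

## Task

Slide the covered terrine along the worktop until the steam hole in its lid is right under the probe tip of the thermometer stand. Then take the cam lever by its upright knob, draw the spring-loaded carriage down so that the probe goes through the hole and the pointer is level with the marker on the scale, and, still holding it there, swing the lever fully closed. Finish while still holding the knob, with the pointer at the marker; leave the other things alone.

Things in the scene. Friction and masses are not known exactly. Their poses are not given: they have to be found in the camera images.
- terrine: White ceramic terrine mould with its lid on (one piece for this job), 90 wide x 256 long x 69 mm high over the lid, with a lug handle at each end; about 0.7 kg, stands loose on the worktop. Origin: centre of its underside; y along its length, x across, z up.
- steam_hole (a point): Centre of the round steam hole, 14 mm across, in the middle of the terrine's lid, at the lid's top face (69 mm above the worktop). The lid is 9 mm thick and the mould hollow below it.
- lug_right (a point): Middle of the lug handle at the terrine's -y end (right-hand seen from the robot): a tab 32 mm wide across the terrine (its x), standing 33 mm out from the mould's end (the lid overhangs 4 mm of it), 13 mm thick, its middle 43 mm above the worktop; can be pinched across its 32 mm from above. 143 mm from the hole.
- lug_left (a point): The same on the terrine's +y end.
- stand: Fixed steel thermometer stand. Origin: on the worktop under the column's axis; x points to the back (the arm points to -x), y left, z up. Foot plate 130 x 130 x 12 mm, from 40 mm before to 90 mm behind the column's axis; square 16 mm column, 203 mm high. A scale strip 18 mm wide stands 50 mm right (-y) of it. A terrine parallel to the stand's y with its hole under the probe clears the foot.
- carriage (a joint): Aluminium block sliding on the column, its arm to the front carrying a dial thermometer with a needle probe. In m: 0 up at rest, growing downward to 0.075. A spring pushes it up with 3 to 5 N, so with the lever open it springs up when let go. Arm 12 mm high, its middle 165 mm above the worktop at rest; the dial, 30 mm across, reaches 13 mm above the arm's middle.
- probe_tip (a point): Tip of the needle probe, 4 mm thick, pointing down, 100 mm in front of the column's axis; 86 mm above the worktop at rest. It moves up and down with the carriage.
- pointer_tip (a point): Tip of the small pointer on the carriage's right side, at the height of the arm's middle, facing the scale strip.
- mark (a point): Point of the marker clip (black, 23 x 12 mm) on the scale strip. The clip stays where it is; pointer and this point shall come to the same height.
- cam_lever (a joint): Cam lever on the carriage's left side, on an upright pin 27 mm left (+y) of the column's axis; it rides with the carriage. In rad: 0 closed, pointing to the front along the arm; up to 1.25 open, swung out to the left (clockwise from above as it opens). Below about 0.8 its cam clamps the column; that takes about 3 N at the knob; the lever stays where it is left.
- lever_knob (a point): On the axis of the round upright knob at the lever's end, 70 mm from the pin, 30 mm above the arm's middle (195 mm above the worktop at rest). Black shank 16 mm thick from 24 mm below to 12 mm above this point, then a rim 21 mm across to 24 mm above it. The steel lever bar lies below the shank. To be pinched from above.
- salt_shaker: Bystander: glass salt shaker with a metal top, 44 x 44 x 90 mm. Origin: centre of its underside.
- lemon: Bystander: lemon, 72 x 55 x 56 mm. Origin: centre of its underside.
- garlic: Bystander: bulb of garlic, 55 x 56 x 55 mm. Origin: centre of its underside.
- onion_1: Bystander: onion, 82 x 83 x 94 mm. Origin: centre of its underside.

How it is judged (in metres and radians):
On the way, in this order (a step that is already met when the one before it is completed fails the run):
1. the terrine's steam hole is right under the probe tip (within 5 mm), the terrine at rest flat on the worktop and let go, the carriage still up (horizontal distance between steam_hole and probe_tip below 0.005 m and value of joint carriage below 0.01 m and linear speed of terrine below 0.01 m/s and contact force between the fingers and terrine below 0.1 N), for 0.2 s.
2. the carriage is held with its pointer level with the marker (within 4 mm) while the cam lever is still open (z of pointer_tip in the frame of mark between -0.004 and 0.004 m and value of joint cam_lever above 0.8 rad and contact force between the fingers and cam_lever above 1 N), for 0.2 s.
At the end, for the whole second after the job is handed in: The cam lever is closed (below 0.12 rad) with the pointer within 4 mm of the marker's height, the probe stands through the steam hole of the terrine, which rests flat on the worktop, and the fingers are still holding the lever's knob (value of joint cam_lever below 0.12 rad and z of pointer_tip in the frame of mark between -0.004 and 0.004 m and contact force between the fingers and cam_lever above 1 N and horizontal distance between steam_hole and probe_tip below 0.007 m and z of probe_tip in the frame of steam_hole below -0.01 m and height (world z) of terrine below 0.004 m and angle between terrine's own z axis and vertical below 0.03 rad and linear speed of terrine below 0.01 m/s); the arm keeps its last pose, push and grip.
It fails at once if the cam lever is closed with the pointer more than 8 mm from the marker's height (value of joint cam_lever below 0.4 rad and (z of pointer_tip in the frame of mark above 0.008 m or z of pointer_tip in the frame of mark below -0.008 m)).
It fails at once if the terrine is lifted off the worktop or tipped (height (world z) of terrine above 0.012 m or angle between terrine's own z axis and vertical above 0.1 rad).
It fails at once if the carriage or probe is pressed hard on the terrine (contact force between carriage and terrine above 12 N).
It fails at once if the salt shaker, lemon, garlic or onion is moved (distance of any of salt_shaker, lemon, garlic, onion_1 from where it was at the start of the episode above 0.02 m).
It also fails if it takes over 58 s, if anything falls off the work surface, if the arm or the gripper's body presses on something with over 40 N, if the wrist force passes 120 N, or if a joint passes its speed limit or range.

## Robot

A 6-joint arm with a two-finger parallel gripper is mounted at the origin on a cart in front of the work surface, level with it; the furniture and walls round the work are solid. World frame = base frame: x ahead of the robot, y to its left, z up, the work surface at z = 0. Lengths are in mm, angles in rad, forces in N, time in s.
With the tool pointing down it reaches from about 350 to 975 mm from the base axis. Payload 7.1 kg.
Tool frame: the origin (TCP) lies at the very end of the fingers, on their centre line; the grasp point (between the pads) lies 19 mm behind it (ctrl.tcp_to_grasp is the distance from the TCP to the grasp point, in mm); z points along the fingers, x is the direction in which the jaws open and shut, and the axes are right-handed (so a half turn about z gives the same grasp; the last joint's range is limited). The gripper opens to 88 mm and grips with 3 to 60 N. Pads are 20 mm wide; open, the fingers measure 115 mm over their backs; the gripper's body (75 mm by 178 mm) begins 61 mm behind the grasp point.
Start: joints at [-1.173, 0.423, 1.63, -0, 1.089, -0.019], TCP at [253.038, -571.469, 222.675] pointing down, gripper open.
Joint ranges: [-3, 3], [-0.9, 2.11], [0.09, 2.58], [-1.31, 4.45], [0.11, 2.69], [-2.54, 2.54]. Speed limits (rad/s): [2.39, 2.39, 3.01, 3.14, 3.14, 3.14].

## Interface

Orientations are given as a rotation vector (axis times angle).
In Python, from workcell import get_obs, viewer, ctrl, masks_of gives the robot as it stands. The module is installed in compiled form; this text tells all that it offers.
- The arm moves only by the shell command python3 -m inch 'ROWS'. ROWS is JSON, a list of rows, each an object of numbers: "tx", "ty", "tz": the shift along the tool's x, y, z in cm; "ax", "ay", "az": the turn, a rotation vector about the tool's x, y, z in degrees; "jaw": the opening, from 0 (shut) to 1 (fully open). In form: [{"tx": .., "ty": .., "tz": .., "ax": .., "ay": .., "az": .., "jaw": ..}, ...]. A call has 1 to 12 rows; each row shifts and turns the commanded pose from where the row before left it, along the tool's axes as they then stand; what a row does not reach is not made up. A row lasts 1/8 s, in which the tool goes at most 62.5 mm and 10.7 degrees, less where a joint would pass 70% of its speed; a pose out of reach is approached as far as the arm can. A call is refused whole if a number of a shift passes 6.25 or a number of a turn 10.7, either way. A call with a gripper value outside its range is refused whole. The fingers move at their own pace and stop on an object; the grip force is fixed at half the most. Time passes only in rows, so rows that do not move let the fingers close. It gives the time, the measured TCP pose, the force and the opening at its end, in the units of the state.
- get_obs(): the state, without advancing time (a new reading comes with each control period).
- viewer.get_image(name): name is "scene" or "top"; returns (picture, depth): 400x640x3 uint8, red, green, blue; 400x640 float32, mm along the optical axis (not along the pixel's ray), 0 where there is no reading.
- viewer.get_calibration(name): a dict with "fx", "fy", "cx", "cy" (pixels), "rvec" (rotation vector, rad) and "tvec" (3), from world to camera coordinates, as OpenCV has them. Camera axes: x right, y down, z forward; pixel columns grow to the right and rows downward; lengths in mm; the calibration is good to about 2 mm. A picture is of the moment at which its call begins. get_calibration takes no time and is no camera call.
- ctrl.close_job(): hands the job in, once; it reports no verdict.
Trained networks look in the newest picture that a camera, given by its name, has taken for a name from the list of things; names that differ only in an ending like _2 or _b are one class to them, and where a whole thing is asked for, a point or a joint stands for the part that bears it (a point fixed in the world has none). Each returns a list of dicts, best first, with "score" (0 to 1); they miss things now and then, are a little off and sometimes report something else, mostly with a low value. They report only what shows in the picture. A call takes as long as a camera call.
- masks_of(camera, thing): "pixels" (400x640 bool, what is visible of it) and "location" ([column, row] in pixels, amid what is visible of it).
The state is a dict: "t": time; "qpos": joint angles; "qvel": joint speeds; "joint_torque": joint torques, N m; "ee_pos": TCP position; "orientation": TCP orientation; "ft_force": force on the tool from outside, world axes, zero at the start; "moment": the same for the moment, N m; "width": finger opening in mm.
Only numpy, scipy, OpenCV 4.12 (cv2) and the standard library are available. Lean on these libraries where they do the work, as an engineer would, in place of code of your own. Each camera call takes 0.05 s, during which the arm holds its last target. There are 200 camera calls.

## Working session

There is one attempt and no reset: what is moved stays moved. The work goes in short steps, Python scripts to look and compute and a shell command to move; the robot and the scene stay as the last step left them, time stands still between calls to the robot, and variables do not carry over. Pictures are saved under pics/ and viewed, about 8 in all and at most 12, crops included, and the job is handed in when it is done.

```bash
mkdir -p pics; cat > h.py <<'E'
import numpy as np, cv2
from workcell import get_obs, viewer, ctrl, masks_of
from scipy.spatial.transform import Rotation as R
def cam(n):
    c=viewer.get_calibration(n); K=np.array([[c['fx'],0,c['cx']],[0,c['fy'],c['cy']],[0,0,1]])
    return K,R.from_rotvec(np.ravel(c['rvec'])).as_matrix(),np.ravel(c['tvec'])
def world(n,uv,d):
    K,r,t=cam(n); uv=np.atleast_2d(uv); d=np.ravel(d)
    p=np.linalg.solve(K,np.c_[uv,np.ones(len(uv))].T)*d
    return (r.T@(p-t[:,None])).T
def at_z(n,uv,z):
    K,r,t=cam(n); uv=np.atleast_2d(uv).astype(float)
    p=r.T@np.linalg.solve(K,np.c_[uv,np.ones(len(uv))].T); o=-r.T@t
    return (o[:,None]+p*((z-o[2])/p[2])).T
def proj(n,P):
    K,r,t=cam(n); q=K@(r@np.atleast_2d(P).T+t[:,None]); return (q[:2]/q[2]).T
def save(n,img): cv2.imwrite(n,img[...,::-1])
E
python3 - <<'E'
from h import *
np.set_printoptions(precision=1,suppress=True)
o=get_obs();print(o['ee_pos'],o['orientation'],o['width'],o['t'])
for c in('scene','top'):
    im,d=viewer.get_image(c);save(f'pics/{c}0.png',im);np.save(f'{c}0.npy',d)
    K,r,t=cam(c);print(c,'campos',-r.T@t,K[0,0])
    for n in ['terrine','steam_hole','lug_right','lug_left','stand','carriage','probe_tip','pointer_tip','mark','cam_lever','lever_knob','salt_shaker','lemon','garlic','onion_1']:
        for m in masks_of(c,n)[:1]:
            px=m['pixels'];v,u=np.nonzero(px&(d>0))
            if len(v)==0: print(n,'nodepth',m['location']);continue
            P=world(c,np.c_[u,v],d[v,u])
            print(n,round(m['score'],2),np.array(m['location']),len(v),'med',np.median(P,0),'lo',np.percentile(P,2,0),'hi',np.percentile(P,98,0))
E
```

```text
[ 252.8 -571.   221.9] [-2.6  1.7  0. ] 87.55269558234355 0.0
scene campos [128.  516.6 931.7] 445.043484562995
terrine 0.71 [367.5 211. ] 3402 med [ 484.4 -162.9   67.1] lo [ 442.8 -313.2    5.5] hi [542.3 -44.5  71.2]
steam_hole 0.75 [362.2 210.8] 3391 med [ 483.8 -160.1   67.1] lo [ 442.8 -311.1    3.9] hi [540.9 -45.1  71.3]
lug_right 0.95 [361.7 209.4] 3455 med [ 484.3 -163.6   67. ] lo [ 442.9 -313.8    2.1] hi [543.5 -44.5  71.1]
lug_left 0.96 [365.2 207.8] 3392 med [ 484.8 -163.9   67.1] lo [ 442.8 -313.3    5.1] hi [544.7 -44.2  71.2]
stand 0.76 [300.1 226.8] 2968 med [585.9 -27.8  14.4] lo [490.2 -94.4   5.2] hi [675.4  53.2 212.1]
carriage 0.87 [303.5 205.2] 988 med [564.1 -29.9 174.9] lo [ 482.6 -152.9   -1.2] hi [672.8  55.  218.2]
probe_tip 0.77 [302.3 208.2] 1007 med [562.9 -29.9 175. ] lo [ 482.8 -152.5   -0.7] hi [626.1  55.  218.2]
pointer_tip 0.86 [300.2 205.7] 1037 med [568.2 -30.3 174.3] lo [ 482.9 -161.8   -1.2] hi [695.6  54.9 218.2]
cam_lever 0.77 [294.2 214.5] 225 med [546.7  49.2 185.8] lo [538.8 -12.7 157.4] hi [587.7  56.1 219.9]
lever_knob 0.78 [293.1 218
[... 1244 characters left out ...]
.6 -32.7 178.4] lo [485.6 -61.2 162.6] hi [612.3  48.9 219.2]
cam_lever 0.75 [276.8 186.7] 220 med [558.9  35.5 170.7] lo [540.9 -18.   -2.2] hi [583.7  73.7 220.6]
lever_knob 0.73 [302.2 181.3] 921 med [572.7 -31.4 178.7] lo [488.  -58.8  11.2] hi [613.7  48.7 219.1]
salt_shaker 0.77 [373.9 160.2] 254 med [ 636.3 -206.9   78.7] lo [ 622.2 -227.4    1.7] hi [ 658.  -191.3   91.1]
lemon 0.71 [409.9 160.7] 407 med [ 641.9 -301.9   46.2] lo [ 620.4 -334.9   26.1] hi [ 667.5 -274.4   57.5]
garlic 0.72 [200.9 163.4] 309 med [640.  254.4  35.3] lo [619.5 234.3   6.3] hi [665.3 279.7  49.5]
onion_1 0.96 [447.7 168.3] 785 med [ 624.1 -392.8   63.6] lo [ 591.4 -431.4   36.3] hi [ 662.9 -362.5   83.2]
```

View pics/scene0.png

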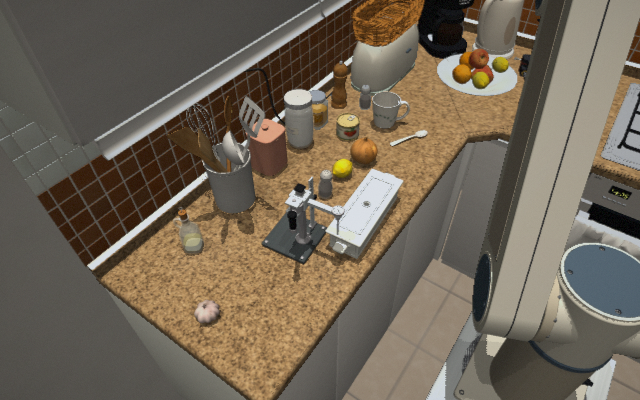

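View pics/top0.png

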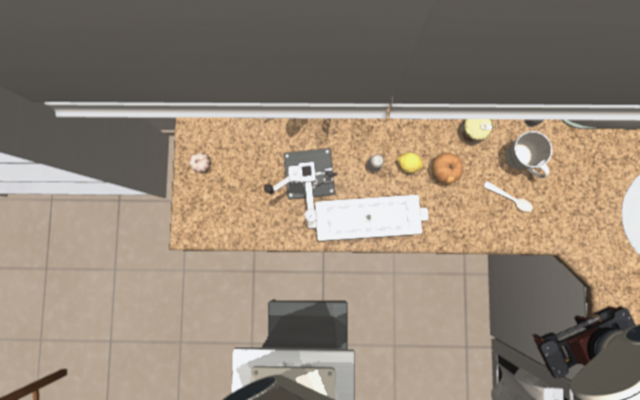

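```bash
python3 - <<'E'
from h import *
np.set_printoptions(precision=1,suppress=True)
a=cv2.imread('pics/top0.png');b=cv2.imread('pics/scene0.png')
A=cv2.resize(a[140:250,255:435],None,fx=4.4,fy=4.4,interpolation=cv2.INTER_CUBIC)
cv2.imwrite('pics/topc.png',A)
B=cv2.resize(b[165:265,255:415],None,fx=5,fy=5,interpolation=cv2.INTER_CUBIC)
cv2.imwrite('pics/scenec.png',B)
for c in('top','scene'):
    d=np.load(f'{c}0.npy');v,u=np.nonzero(d>0);P=world(c,np.c_[u,v],d[v,u])
    tab=P[(abs(P[:,2])<8)&(P[:,0]>430)&(P[:,0]<600)&(abs(P[:,1]-150)<80)];print(c,'table z',np.median(tab[:,2]))
    s=(abs(P[:,2]-68)<4)&(P[:,0]>420)&(P[:,0]<570)&(P[:,1]>-350)&(P[:,1]<0)
    r=cv2.minAreaRect(P[s][:,:2].astype(np.float32));print('lid',r)
    s=(abs(P[:,2]-13)<5)&(P[:,0]>520)&(P[:,0]<690)&(P[:,1]>-110)&(P[:,1]<80)
    r=cv2.minAreaRect(P[s][:,:2].astype(np.float32));print('foot',r)
    s=(P[:,2]>160)&(P[:,2]<240)&(P[:,0]>450)&(P[:,0]<650)&(P[:,1]>-130)&(P[:,1]<120)
    Q=P[s];
    for z in range(160,240,10):
        q=Q[(Q[:,2]>=z)&(Q[:,2]<z+10)]
        if len(q):print(z,len(q),q.mean(0),q.min(0),q.max(0))
E
```

```text
top table z -0.46969031343226564
lid ((496.44268798828125, -190.52235412597656), (98.90597534179688, 264.8034973144531), 4.372613430023193)
foot ((618.1380004882812, -36.4991455078125), (129.81002807617188, 129.87802124023438), 6.355268955230713)
160 185 [562.  -18.5 167.7] [511.5 -95.  160.6] [612.   47.2 169.9]
170 313 [532.9 -36.8 174.5] [481.  -97.2 170. ] [613.6  48.3 180. ]
180 345 [588.1 -28.6 182.8] [487.8 -97.1 180.1] [615.2  41.8 189.7]
190 4 [577.9 -19.8 197.4] [545.5 -49.4 192.1] [590.9  39.3 199.7]
200 90 [592.9 -38.9 202.5] [581.3 -49.5 200. ] [604.6 -28.8 206.2]
210 62 [549.   45.3 217.4] [540.4  35.9 211.9] [558.1  54.2 220. ]
220 7 [549.   42.4 220.8] [544.1  37.9 220.3] [553.2  46.6 221.4]
scene table z -0.8172028432229554
lid ((494.1968078613281, -188.10147094726562), (99.05865478515625, 267.05096435546875), 4.686002731323242)
foot ((598.8134765625, -34.580528259277344), (163.10850524902344, 131.2430877685547), 7.320794105529785)
160 218 [549.  -27.5 166.1] [483.5 -92.7 160. ] [598.1  55.7 170. ]
170 307 [536.2 -31.  174.7] [477.3 -93.7 170. ] [610.1  56.6 180. ]
180 281 [583.8 -20.8 182.9] [493.7 -92.9 180. ] [612.   55.6 189.5]
190 44 [567.1  10.8 195.6] [539.3 -41.4 190.7] [602.4  55.7 199.9]
200 79 [580.9 -18.8 202.5] [539.5 -47.6 200. ] [601.3  56.2 209.8]
210 62 [546.   49.4 216.4] [537.6  38.7 210.6] [556.6  57.2 220. ]
220 4 [545.2  47.7 220.5] [540.   44.1 220.3] [554.   52.4 220.8]
```

View pics/topc.png

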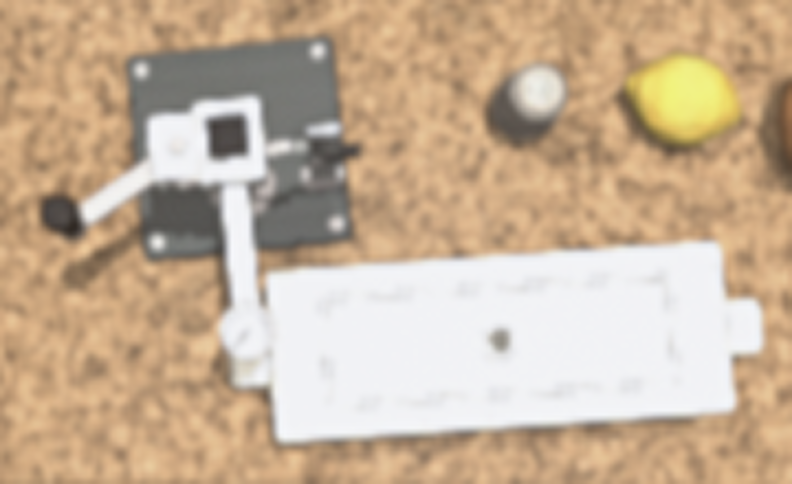

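View pics/scenec.png

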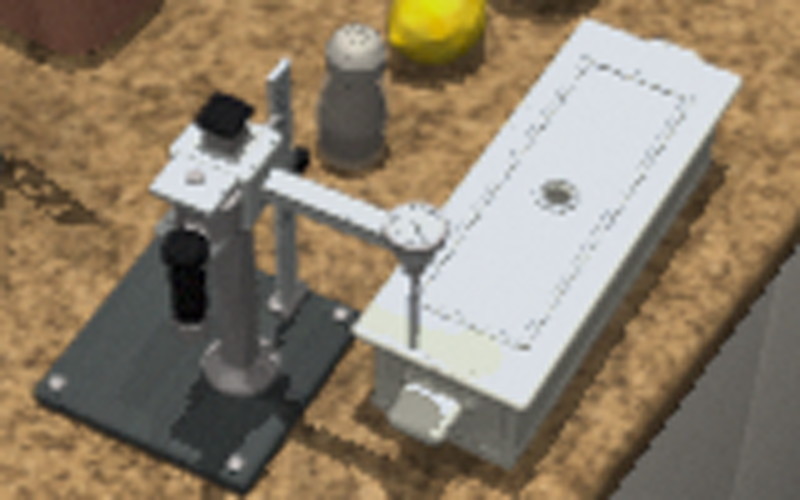

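```bash
python3 - <<'E'
from h import *
np.set_printoptions(precision=1,suppress=True)
T=lambda x,y:(255+(x+.5)/4.4-.5,140+(y+.5)/4.4-.5)
S=lambda x,y:(255+(x+.5)/5-.5,165+(y+.5)/5-.5)
for n,c,p,z in[('hole','top',T(500,340),69),('hole','scene',S(558,195),69),('tip','scene',S(413,347),86),('dial','top',T(243,333),178),('dial','scene',S(416,226),178),
 ('coltop','top',T(228,136),203),('coltop','scene',S(224,115),203),('knobtop','top',T(61,215),219),('knobtop','scene',S(183,245),219),('lugR','top',T(748,327),49.5)]:
    print(n,c,at_z(c,p,z)[0])
dt=np.load('top0.npy');ds=np.load('scene0.npy')
# foot edges: stand yaw from foot bolts, scale strip points
f=[at_z('top',T(*q),12)[0] for q in[(140,70),(318,50),(337,223),(157,243)]];print(np.array(f))
for q in[(300,158),(303,152),(298,164),(280,75),(283,300),(262,183)]:
    u,v=map(lambda t:int(round(t)),S(*q));print('strip',q,world('scene',[(u,v)],[ds[v,u]]))
E
python3 - <<'E'
import cv2
b=cv2.imread('pics/scene0.png')
B=cv2.resize(b[170:235,275:345],None,fx=9,fy=9,interpolation=cv2.INTER_LANCZOS4);cv2.imwrite('pics/mk.png',B)
E
```

```text
hole top [ 496.2 -191.1   69. ]
hole scene [ 493.6 -188.5   69. ]
tip scene [492.4 -49.5  86. ]
dial top [491.8 -47.1 178. ]
dial scene [490.5 -46.7 178. ]
coltop top [591.4 -39.1 203. ]
coltop scene [588.9 -34.8 203. ]
knobtop top [547.8  43.7 219. ]
knobtop scene [546.4  49.  219. ]
lugR top [ 506.4 -338.1   49.5]
[[664.7  25.2  12. ]
 [678.  -84.6  12. ]
 [570.4 -97.2  12. ]
 [557.2  12.8  12. ]]
strip (300, 158) [[ 597.2 -104.   109.6]]
strip (303, 152) [[ 598.1 -105.4  111.6]]
strip (298, 164) [[596.2 -98.5 111.3]]
strip (280, 75) [[594.7 -87.  181.9]]
strip (283, 300) [[594.9 -79.2  20.5]]
strip (262, 183) [[568.5 -34.6 170.3]]
```

View pics/mk.png

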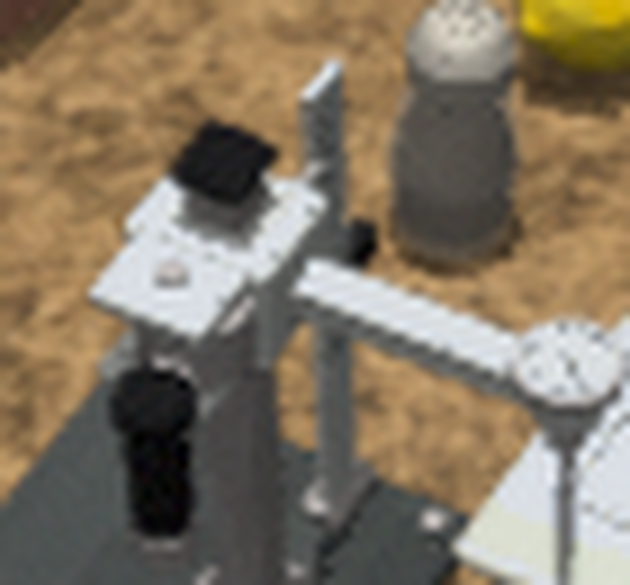

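```bash
python3 - <<'E'
from h import *
np.set_printoptions(precision=1,suppress=True)
for c,(u0,u1,v0,v1) in[('top',(322,340,168,182)),('scene',(311,319,192,202))]:
    im=cv2.imread(f'pics/{c}0.png').max(2);d=np.load(f'{c}0.npy')
    for v in range(v0,v1):
        r=[]
        for u in range(u0,u1):
            if d[v,u]>0 and im[v,u]<75:
                P=world(c,[(u,v)],[d[v,u]])[0]
                if P[2]>40:r.append(f'{u}:{im[v,u]}:{P[0]:.0f},{P[1]:.0f},{P[2]:.0f}')
        if r:print(c,v,*r)
E
```

```text
top 175 331:74:596,-95,111 332:73:596,-98,111
scene 192 312:73:596,-91,136
scene 195 314:47:600,-103,112 315:33:598,-105,112 316:54:596,-108,111
scene 196 313:72:597,-96,117 314:43:597,-99,114 315:29:597,-104,110 316:45:594,-105,111
scene 197 313:68:596,-94,116 314:37:596,-98,111 315:10:595,-101,110 316:29:597,-108,103
scene 198 313:58:594,-92,115 314:20:594,-95,112 315:15:595,-101,106
scene 199 314:65:596,-97,105 315:64:595,-101,103
```

```bash
cat > plan.py <<'E'
from h import *
# print rows to reach a pose: straight rows in tool axes. usage: plan(target_xyz_mm, jaw_yaw_deg)
def now():
    o=get_obs(); M=R.from_rotvec(o['orientation']).as_matrix(); return np.array(o['ee_pos']),M
def dn(yaw):
    c,s=np.cos(yaw),np.sin(yaw); return np.array([[c,s,0],[s,-c,0],[0,0,-1.]])
def plan(p,yaw,p0=None,M0=None):
    if p0 is None:p0,M0=now()
    D=(M0.T@(np.array(p)-p0))/10
    rv=np.degrees(R.from_matrix(M0.T@dn(np.radians(yaw))).as_rotvec())
    print('tool shift cm',D.round(2),'turn deg',rv.round(1),'| yaw now',np.degrees(np.arctan2(M0[1,0],M0[0,0])).round(1),'pos',p0.round(1))
E
python3 - <<'E'
from plan import *
plan([506,-334,140],4.5)
plan([506,-334,140],-175.5)
print(get_obs()['qpos'])
E
```

```text
tool shift cm [-11.47 -32.74   8.27] turn deg [ -0.    0.  -70.6] | yaw now -66.1 pos [ 253.  -571.4  222.7]
tool shift cm [-11.47 -32.74   8.27] turn deg [  0.    0.  109.4] | yaw now -66.1 pos [ 253.  -571.4  222.7]
[-1.17297246e+00  4.23088116e-01  1.62991819e+00  7.10166993e-06
  1.08862890e+00 -1.89946576e-02]
```

```bash
python3 -m inch '[{"az":-10.1},{"az":-10.1},{"az":-10.1},{"az":-10.1},{"az":-10.1},{"az":-10.1},{"az":-10},{"tx":3.4,"ty":-2.7,"tz":1},{"tx":3.4,"ty":-2.7,"tz":1},{"tx":3.4,"ty":-2.7,"tz":1}]'; python3 -m inch '[{"tx":3.4,"ty":-2.7,"tz":1},{"tx":3.4,"ty":-2.7,"tz":1},{"tx":3.4,"ty":-2.7,"tz":1},{"tx":3.4,"ty":-2.7,"tz":1},{"tx":3.4,"ty":-2.4,"tz":1},{},{}]'
python3 - <<'E'
from plan import *
plan([506.6,-337.5,26],4.5)
im,d=viewer.get_image('top');save('pics/t1.png',cv2.resize(im[130:280,300:480],None,fx=4,fy=4,interpolation=cv2.INTER_CUBIC))
E
```

```text
tool shift cm [-11.13 -32.66  19.67] turn deg [ -0.    0.  -70.6] | yaw now -66.1 pos [ 253.  -571.4  222.7]$[0]: bad value
$[0]: bad value
```

View pics/t1.png

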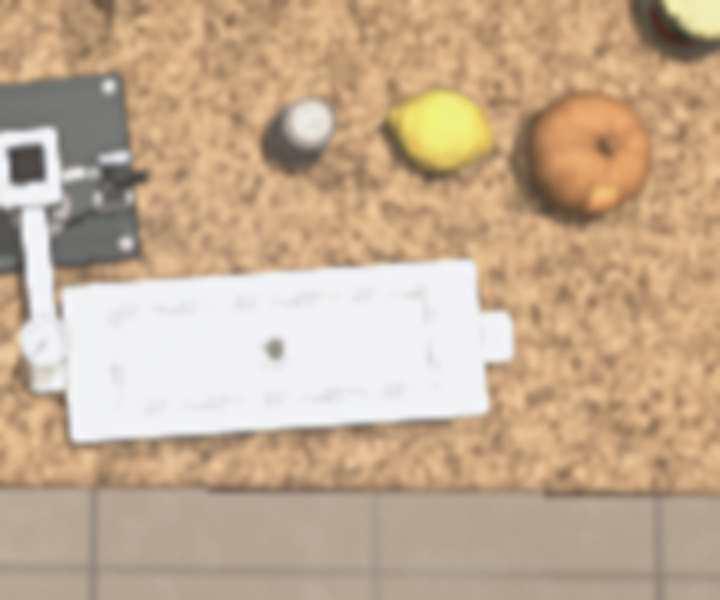

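All seven fields are required in each row. The picture is unchanged: the lug is at about (495,337) in the crop and the hole at (274,349).

```bash
python3 -m inch '[{"tx":0,"ty":0,"tz":0,"ax":0,"ay":0,"az":-10.1,"jaw":1},{"tx":0,"ty":0,"tz":0,"ax":0,"ay":0,"az":-10.1,"jaw":1},{"tx":0,"ty":0,"tz":0,"ax":0,"ay":0,"az":-10.1,"jaw":1},{"tx":0,"ty":0,"tz":0,"ax":0,"ay":0,"az":-10.1,"jaw":1},{"tx":0,"ty":0,"tz":0,"ax":0,"ay":0,"az":-10.1,"jaw":1},{"tx":0,"ty":0,"tz":0,"ax":0,"ay":0,"az":-10.1,"jaw":1},{"tx":0,"ty":0,"tz":0,"ax":0,"ay":0,"az":-10,"jaw":1},{"tx":3.4,"ty":-2.7,"tz":1,"ax":0,"ay":0,"az":0,"jaw":1},{"tx":3.4,"ty":-2.7,"tz":1,"ax":0,"ay":0,"az":0,"jaw":1},{"tx":3.4,"ty":-2.7,"tz":1,"ax":0,"ay":0,"az":0,"jaw":1}]' && python3 -m inch '[{"tx":3.4,"ty":-2.7,"tz":1,"ax":0,"ay":0,"az":0,"jaw":1},{"tx":3.4,"ty":-2.7,"tz":1,"ax":0,"ay":0,"az":0,"jaw":1},{"tx":3.4,"ty":-2.7,"tz":1,"ax":0,"ay":0,"az":0,"jaw":1},{"tx":3.4,"ty":-2.7,"tz":1,"ax":0,"ay":0,"az":0,"jaw":1},{"tx":3.4,"ty":-2.4,"tz":1,"ax":0,"ay":0,"az":0,"jaw":1},{"tx":0,"ty":0,"tz":0,"ax":0,"ay":0,"az":0,"jaw":1},{"tx":0,"ty":0,"tz":0,"ax":0,"ay":0,"az":0,"jaw":1}]'
python3 - <<'E'
from plan import *
plan([506.6,-337.5,26],4.5)
E
```

```text
t: 2.9
ee_pos: [349.2, -482.0, 192.5]
orientation: [3.139, 0.122, 0.0]
ft_force: [-0.5, -0.5, -0.1]
width: 87.9
t: 3.78
ee_pos: [507.3, -338.0, 142.7]
orientation: [3.139, 0.124, -0.001]
ft_force: [-0.4, -0.2, -0.2]
width: 87.7
tool shift cm [-0.06 -0.06 11.67] turn deg [0. 0. 0.] | yaw now 4.5 pos [ 507.3 -338.   142.7]
```

```bash
python3 -m inch '[{"tx":0,"ty":0,"tz":3,"ax":0,"ay":0,"az":0,"jaw":1},{"tx":0,"ty":0,"tz":3,"ax":0,"ay":0,"az":0,"jaw":1},{"tx":0,"ty":0,"tz":3,"ax":0,"ay":0,"az":0,"jaw":1},{"tx":0,"ty":0,"tz":2.7,"ax":0,"ay":0,"az":0,"jaw":1},{"tx":0,"ty":0,"tz":0,"ax":0,"ay":0,"az":0,"jaw":1},{"tx":0,"ty":0,"tz":0,"ax":0,"ay":0,"az":0,"jaw":0.5},{"tx":0,"ty":0,"tz":0,"ax":0,"ay":0,"az":0,"jaw":0.4},{"tx":0,"ty":0,"tz":0,"ax":0,"ay":0,"az":0,"jaw":0.3},{"tx":0,"ty":0,"tz":0,"ax":0,"ay":0,"az":0,"jaw":0.2},{"tx":0,"ty":0,"tz":0,"ax":0,"ay":0,"az":0,"jaw":0.2},{"tx":0,"ty":0,"tz":0,"ax":0,"ay":0,"az":0,"jaw":0.2},{"tx":0,"ty":0,"tz":0,"ax":0,"ay":0,"az":0,"jaw":0.2}]'
python3 - <<'E'
from plan import *
p=np.array([491.5,-49.5]);y=np.radians(6.5)
# hole est avg; keep grasp offset relative to hole as estimated
p0,M=now();h=np.array([495,-190.]);off=p0[:2]-h;a=np.radians(2.0)
off2=np.array([[np.cos(a),-np.sin(a)],[np.sin(a),np.cos(a)]])@off
print(off,off2);t=p+off2
plan([*t,p0[2]],np.degrees(np.arctan2(M[1,0],M[0,0]))+2)
E
```

```text
t: 5.28
ee_pos: [507.6, -337.8, 25.7]
orientation: [-3.139, -0.123, 0.0]
ft_force: [-0.1, -0.1, 0.3]
width: 31.7
[  12.58478313 -147.80870552] [  17.73556625 -147.27946185]
tool shift cm [  1.27 -14.05   0.  ] turn deg [-0.  0. -2.] | yaw now 4.5 pos [ 507.6 -337.8   25.7]
```

```bash
python3 -m inch '[{"tx":0.05,"ty":-0.6,"tz":0,"ax":0,"ay":0,"az":-0.1,"jaw":0.2},{"tx":0.15,"ty":-1.4,"tz":0,"ax":0,"ay":0,"az":-0.2,"jaw":0.2},{"tx":0.15,"ty":-1.4,"tz":0,"ax":0,"ay":0,"az":-0.2,"jaw":0.2},{"tx":0.15,"ty":-1.4,"tz":0,"ax":0,"ay":0,"az":-0.2,"jaw":0.2},{"tx":0.15,"ty":-1.4,"tz":0,"ax":0,"ay":0,"az":-0.2,"jaw":0.2},{"tx":0.15,"ty":-1.4,"tz":0,"ax":0,"ay":0,"az":-0.2,"jaw":0.2},{"tx":0.15,"ty":-1.4,"tz":0,"ax":0,"ay":0,"az":-0.2,"jaw":0.2},{"tx":0.15,"ty":-1.4,"tz":0,"ax":0,"ay":0,"az":-0.2,"jaw":0.2},{"tx":0.15,"ty":-1.4,"tz":0,"ax":0,"ay":0,"az":-0.2,"jaw":0.2},{"tx":0.15,"ty":-1.4,"tz":0,"ax":0,"ay":0,"az":-0.2,"jaw":0.2},{"tx":0.1,"ty":-0.8,"tz":0,"ax":0,"ay":0,"az":-0.1,"jaw":0.2},{"tx":0,"ty":0,"tz":0,"ax":0,"ay":0,"az":0,"jaw":0.2}]'
python3 - <<'E'
from plan import *
im,d=viewer.get_image('scene');A=cv2.resize(im[185:260,290:390],None,fx=8,fy=8,interpolation=cv2.INTER_CUBIC);save('pics/s2.png',A)
np.save('s2.npy',d)
p0,M=now();print(p0,np.degrees(np.arctan2(M[1,0],M[0,0])))
E
```

```text
t: 6.78
ee_pos: [509.0, -195.7, 25.7]
orientation: [-3.135, -0.178, 0.001]
ft_force: [0.2, 4.7, 1.8]
width: 31.8
[ 509.02381413 -195.97321782   25.69409408] 6.47844279135312
```

View pics/s2.png

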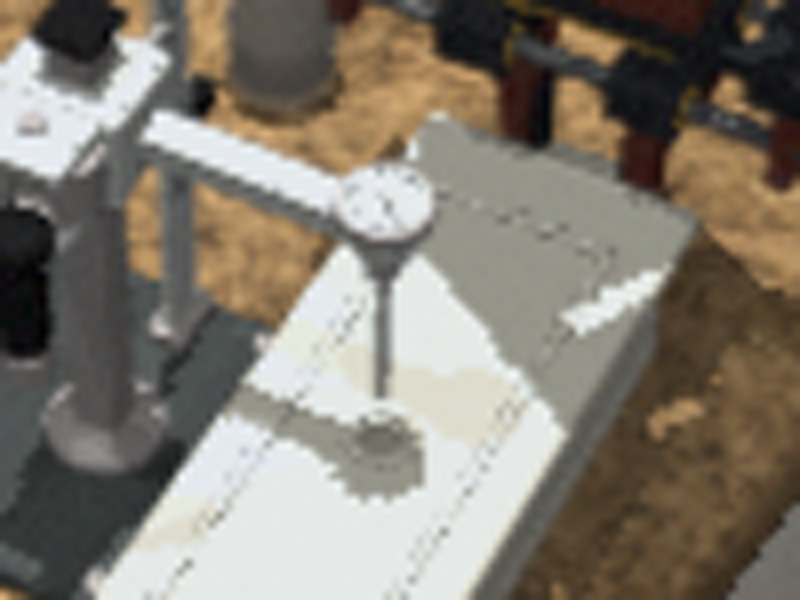

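The tip shows at about (382,397) in the crop and the hole at (384,432), just below it. I'll check that numerically.

```bash
python3 - <<'E'
from plan import *
np.set_printoptions(precision=1,suppress=True)
S=lambda x,y:(290+(x+.5)/8-.5,185+(y+.5)/8-.5)
A=cv2.imread('pics/s2.png')
g=A[405:460,350:420].max(2);print(cv2.resize(g,None,fx=1/4,fy=1/4,interpolation=cv2.INTER_AREA))
print(A[370:420:4,360:408:4].max(2))
t=at_z('scene',S(382,398),86)[0];print('tip',t,'hole',at_z('scene',S(384,433),69)[0])
print('expected hole px for tip:',(proj('scene',[[t[0],t[1],69]])-[290,185])*8, 'per 5mm x,y',(proj('scene',[[t[0]+5,t[1],69],[t[0],t[1]+5,69]])-[290,185])*8)
# probe axis check: line at several heights
for z in (86,100,120,140): print(z,(proj('scene',[[t[0],t[1],z]])-[290,185])*8)
E
```

```text
[[234 235 237 238 235 231 226 224 224 228 233 237 235 231 226 224 222 222]
 [234 234 235 234 229 220 205 195 197 208 221 230 234 232 228 224 222 222]
 [235 227 209 197 207 218 209 195 193 195 192 193 203 214 219 222 225 226]
 [230 213 174 152 178 214 217 204 196 184 163 152 163 187 206 219 228 231]
 [202 192 156 131 145 172 177 171 164 154 145 142 146 163 191 217 229 231]
 [169 170 153 132 123 122 122 124 120 122 138 152 147 147 176 210 222 223]
 [147 146 136 120 107 100 101 105 105 109 123 135 132 132 152 177 192 198]
 [141 130 117 108 105 107 109 112 114 114 111 110 115 125 132 143 158 172]
 [137 123 111 105 106 111 113 114 116 115 107 102 108 120 125 135 155 172]
 [140 129 119 112 111 114 115 115 115 115 111 110 113 122 132 147 170 187]
 [144 144 134 122 117 116 114 114 114 115 116 119 123 128 133 144 159 172]
 [148 156 146 131 122 118 115 115 115 117 122 127 133 136 134 133 136 146]
 [145 149 145 136 131 127 126 126 127 130 134 139 141 140 134 131 128 135]
 [140 134 134 137 138 137 137 138 140 142 145 146 144 140 136 134 133 139]]
[[224 221 214 189 146 113 110 136 177 215 224 223]
 [224 221 214 188 144 114 120 151 186 217 224 222]
 [225 221 213 187 141 115 134 172 198 218 224 223]
 [225 220 213 187 140 115 139 180 204 220 224 223]
 [225 220 213 188 140 114 135 175 202 220 224 222]
 [229 223 215 189 141 115 135 175 201 220 224 222]
 [235 229 219 191 145 120 140 178 202 219 223 222]
 [237 234 227 209 181 166 178 200 215 224 225 223]
 [235 234 233 229 223 219 221 226 230 231 228 223]
 [236 237 235 232 230 228 228 230 234 237 234 229]
 [239 238 231 219 204 195 200 213 226 235 237 234]
 [211 202 212 218 204 191 192 196 196 200 209 218]
 [172 154 188 222 220 206 199 186 163 154 169 194]]
tip [491.7 -48.9  86. ] hole [490.9 -49.2  69. ]
expected hole px for tip: [[377.7 429.2]] per 5mm x,y [[364.2 421.8]
 [368.6 439.9]]
86 [[378.5 394.5]]
100 [[379.1 365.3]]
120 [[380.1 322.7]]
140 [[381.1 278.8]]
```

```bash
python3 -m inch '[{"tx":0,"ty":0,"tz":0,"ax":0,"ay":0,"az":0,"jaw":0.45},{"tx":0,"ty":0,"tz":0,"ax":0,"ay":0,"az":0,"jaw":0.7},{"tx":0,"ty":0,"tz":0,"ax":0,"ay":0,"az":0,"jaw":0.8},{"tx":0,"ty":0,"tz":0,"ax":0,"ay":0,"az":0,"jaw":0.8},{"tx":0,"ty":0,"tz":-2,"ax":0,"ay":0,"az":0,"jaw":0.8},{"tx":0,"ty":0,"tz":-5,"ax":0,"ay":0,"az":0,"jaw":0.8},{"tx":0,"ty":0,"tz":-6,"ax":0,"ay":0,"az":0,"jaw":0.8},{"tx":0,"ty":0,"tz":-6,"ax":0,"ay":0,"az":0,"jaw":0.8},{"tx":0,"ty":0,"tz":-6,"ax":0,"ay":0,"az":0,"jaw":0.8},{"tx":0,"ty":0,"tz":0,"ax":0,"ay":0,"az":0,"jaw":0.8}]'
python3 - <<'E'
from plan import *
np.set_printoptions(precision=1,suppress=True)
for c in('scene','top'):
    im,d=viewer.get_image(c);save(f'pics/{c}3.png',im);np.save(f'{c}3.npy',d)
    v,u=np.nonzero(d>0);P=world(c,np.c_[u,v],d[v,u])
    s=(abs(P[:,2]-68)<4)&(P[:,0]>420)&(P[:,0]<560)&(P[:,1]>-220)&(P[:,1]<120)
    print(c,'lid',cv2.minAreaRect(P[s][:,:2].astype(np.float32)))
    s=(P[:,2]>209)&(P[:,2]<235)&(P[:,0]>520)&(P[:,0]<590)&(P[:,1]>20)&(P[:,1]<80)
    print('knob',P[s].mean(0),P[s].min(0),P[s].max(0))
A=cv2.imread('pics/scene3.png');cv2.imwrite('pics/s3.png',cv2.resize(A[170:270,255:375],None,fx=6,fy=6,interpolation=cv2.INTER_CUBIC)[:600])
plan([547,46.5,290],23)
E
```

```text
t: 8.07
ee_pos: [511.9, -198.2, 280.9]
orientation: [3.132, 0.177, 0.014]
ft_force: [-0.8, -0.9, -0.4]
width: 70.1
scene lid ((490.6964111328125, -47.119598388671875), (99.34542846679688, 265.7491455078125), 6.510115623474121)
knob [545.9  49.4 216.3] [537.6  38.8 209.2] [556.7  56.8 220.7]
top lid ((492.9639892578125, -49.39971923828125), (98.9715576171875, 264.24957275390625), 6.388125896453857)
knob [549.1  44.9 217.8] [539.8  36.  210.5] [558.1  54.5 221.8]
tool shift cm [  6.5 -23.8  -1.4] turn deg [  0.   -0.  -16.5] | yaw now 6.5 pos [ 509.2 -197.1  275.9]
```

View pics/s3.png

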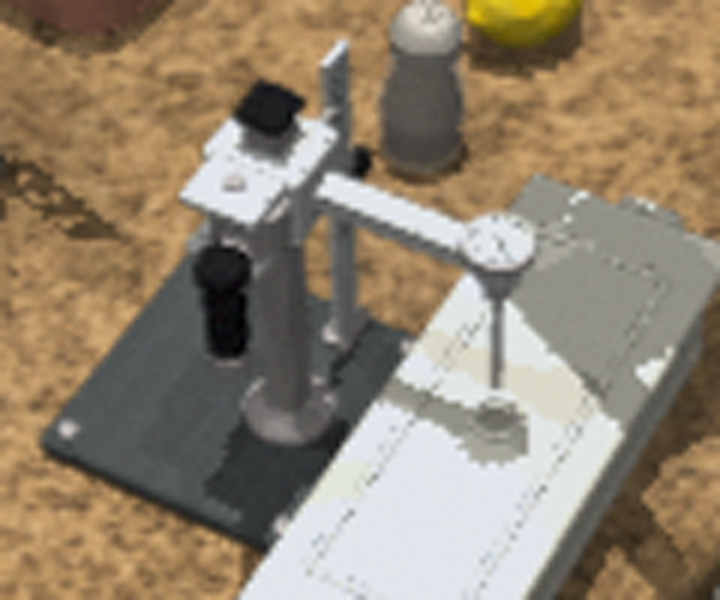

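```bash
python3 -m inch '[{"tx":1.3,"ty":-4.8,"tz":0,"ax":0,"ay":0,"az":0,"jaw":0.65},{"tx":1.3,"ty":-4.8,"tz":0,"ax":0,"ay":0,"az":0,"jaw":0.65},{"tx":1.3,"ty":-4.8,"tz":0,"ax":0,"ay":0,"az":0,"jaw":0.65},{"tx":1.3,"ty":-4.7,"tz":0,"ax":0,"ay":0,"az":0,"jaw":0.65},{"tx":1.35,"ty":-4.7,"tz":0,"ax":0,"ay":0,"az":0,"jaw":0.65},{"tx":0,"ty":0,"tz":0,"ax":0,"ay":0,"az":-9.4,"jaw":0.65},{"tx":0,"ty":0,"tz":0,"ax":0,"ay":0,"az":-9.4,"jaw":0.65},{"tx":0,"ty":0,"tz":0,"ax":0,"ay":0,"az":-9.3,"jaw":0.65},{"tx":0,"ty":0,"tz":0,"ax":0,"ay":0,"az":0,"jaw":0.65},{"tx":0,"ty":0,"tz":0,"ax":0,"ay":0,"az":0,"jaw":0.65}]'
python3 - <<'E'
from plan import *
plan([547.3,47,176],34.6)
E
```

```text
t: 9.43
ee_pos: [546.9, 46.7, 274.4]
orientation: [-3.001, -0.929, 0.003]
ft_force: [0.3, -0.5, 0.8]
width: 57.0
tool shift cm [0.07 0.01 9.84] turn deg [-0.1  0.1 -0.2] | yaw now 34.4 pos [546.9  46.7 274.4]
```

```bash
python3 -m inch '[{"tx":0,"ty":0,"tz":2.5,"ax":0,"ay":0,"az":0,"jaw":0.65},{"tx":0,"ty":0,"tz":2.5,"ax":0,"ay":0,"az":0,"jaw":0.65},{"tx":0,"ty":0,"tz":2.5,"ax":0,"ay":0,"az":0,"jaw":0.65},{"tx":0.05,"ty":0,"tz":2.3,"ax":0,"ay":0,"az":0,"jaw":0.65},{"tx":0,"ty":0,"tz":0,"ax":0,"ay":0,"az":0,"jaw":0.4},{"tx":0,"ty":0,"tz":0,"ax":0,"ay":0,"az":0,"jaw":0.3},{"tx":0,"ty":0,"tz":0,"ax":0,"ay":0,"az":0,"jaw":0.2},{"tx":0,"ty":0,"tz":0,"ax":0,"ay":0,"az":0,"jaw":0.1},{"tx":0,"ty":0,"tz":0,"ax":0,"ay":0,"az":0,"jaw":0},{"tx":0,"ty":0,"tz":0,"ax":0,"ay":0,"az":0,"jaw":0},{"tx":0,"ty":0,"tz":0,"ax":0,"ay":0,"az":0,"jaw":0}]'
python3 - <<'E'
from plan import *
o=get_obs();print(o['width'],o['ft_force'],o['ee_pos'])
for c in('scene','top'):
    im,d=viewer.get_image(c);save(f'pics/{c}4.png',im);np.save(f'{c}4.npy',d)
E
```

```text
t: 10.8
ee_pos: [548.3, 47.2, 178.1]
orientation: [3.0, 0.934, 0.002]
ft_force: [-0.5, 1.0, 3.9]
width: 19.2
19.24502028669098 [-0.52442797  1.02434916  3.90327912] [548.34264312  47.20849854 178.10210239]
```

```bash
python3 -m inch '[{"tx":0,"ty":0,"tz":0,"ax":0,"ay":0,"az":0,"jaw":0},{"tx":0,"ty":0,"tz":0,"ax":0,"ay":0,"az":0,"jaw":0}]'; python3 - <<'E'
import cv2
A=cv2.imread('pics/scene4.png');cv2.imwrite('pics/s4.png',cv2.resize(A[150:250,265:365],None,fx=6,fy=6,interpolation=cv2.INTER_CUBIC)[:600])
E
```

```text
t: 11.15
ee_pos: [548.2, 47.1, 177.8]
orientation: [2.999, 0.934, 0.001]
ft_force: [0.1, 0.9, 3.7]
width: 19.5
```

View pics/s4.png

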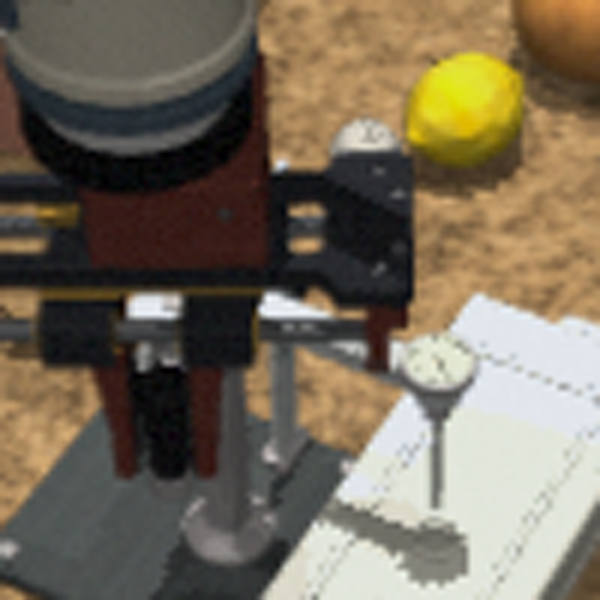

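```bash
python3 -m inch '[{"tx":0,"ty":0,"tz":0.5,"ax":0,"ay":0,"az":0,"jaw":0},{"tx":0,"ty":0,"tz":0.7,"ax":0,"ay":0,"az":0,"jaw":0},{"tx":0,"ty":0,"tz":0.7,"ax":0,"ay":0,"az":0,"jaw":0},{"tx":0,"ty":0,"tz":0.7,"ax":0,"ay":0,"az":0,"jaw":0},{"tx":0,"ty":0,"tz":0.7,"ax":0,"ay":0,"az":0,"jaw":0},{"tx":0,"ty":0,"tz":0.7,"ax":0,"ay":0,"az":0,"jaw":0},{"tx":0,"ty":0,"tz":0.7,"ax":0,"ay":0,"az":0,"jaw":0},{"tx":0,"ty":0,"tz":0.7,"ax":0,"ay":0,"az":0,"jaw":0},{"tx":0,"ty":0,"tz":0,"ax":0,"ay":0,"az":0,"jaw":0},{"tx":0,"ty":0,"tz":0,"ax":0,"ay":0,"az":0,"jaw":0}]'
python3 - <<'E'
from plan import *
np.set_printoptions(precision=1,suppress=True)
im,d=viewer.get_image('scene');save('pics/s5f.png',im);np.save('s5.npy',d)
im2,d2=viewer.get_image('top');save('pics/t5f.png',im2);np.save('t5.npy',d2)
a=cv2.resize(im[165:265,275:345],None,fx=6,fy=6,interpolation=cv2.INTER_CUBIC);b=cv2.resize(im2[150:225,265:330],None,fx=5.8,fy=6,interpolation=cv2.INTER_CUBIC)
c=np.zeros((600,a.shape[1]+b.shape[1],3),np.uint8);c[:,:a.shape[1]]=a[:600];c[:b.shape[0],a.shape[1]:]=b;save('pics/s5.png',c)
for n,dd,z0,x0,y0 in(('scene',d,0,491,-48),('top',d2,0,492,-48)):
    v,u=np.nonzero(dd>0);P=world(n,np.c_[u,v],dd[v,u])
    s=(abs(P[:,0]-x0)<10)&(abs(P[:,1]-y0)<10)&(P[:,2]>95);print(n,'dial z',np.median(P[s][:,2]),s.sum())
    d0=np.load(n+'3.npy');v,u=np.nonzero(d0>0);P=world(n,np.c_[u,v],d0[v,u])
    s=(abs(P[:,0]-x0)<10)&(abs(P[:,1]-y0)<10)&(P[:,2]>150);print(n,'dial z before',np.median(P[s][:,2]),s.sum())
o=get_obs();print(o['ee_pos'],o['ft_force'],o['width'])
E
```

```text
t: 12.4
ee_pos: [547.9, 46.9, 123.6]
orientation: [3.0, 0.934, -0.001]
ft_force: [1.0, 0.3, 5.0]
width: 19.5
scene dial z 121.4053801559265 71
scene dial z before 175.99810381049994 79
top dial z 122.65867629618435 67
top dial z before 176.8580511387999 80
[547.9  47.  123.8] [1.7 0.4 3.4] 19.225139957086913
```

View pics/s5.png

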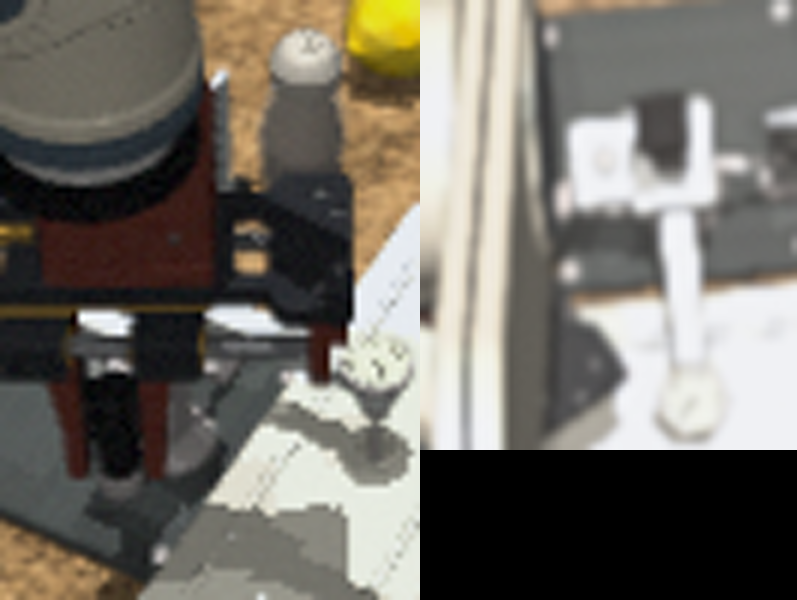

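```bash
python3 - <<'E'
from plan import *
np.set_printoptions(precision=1,suppress=True,linewidth=150)
im=cv2.imread('pics/scene0.png').max(2);print(im[191:204,311:320])
d=np.load('scene0.npy')
zz=[[world('scene',[(u,v)],[d[v,u]])[0][2] for u in range(312,318)] for v in range(192,203)];print(np.array(zz))
a=np.radians(6.7);Rm=np.array([[np.cos(a),-np.sin(a)],[np.sin(a),np.cos(a)]])
for x in(-6,0,6):
  for z in(100,106,112): print('x',x,'z',z,*[proj('scene',[[*(np.array([589.5,-36])+Rm@[x,y]),z]])[0] for y in(-60,-71)])
for n in('top0','t5'):
    i=cv2.imread('pics/'+('top0' if n=='top0' else 't5f')+'.png').max(2);dd=np.load(n+'.npy')
    print(i[166:180,314:340]);print(np.array([[world('top',[(u,v)],[dd[v,u]])[0][2] for u in range(314,340)] for v in range(168,180)]).round())
E
```

```text
[[ 90  80 119 156 175 166 159 124  77]
 [118  73 119 162 159 148 161 124  75]
 [ 96  80 126 166 159 151 153 103  70]
 [ 83  84 126  84  92 115 147 103  78]
 [ 80  76  81  47  33  54 136 104  88]
 [ 84  85  72  43  29  45 143 114 103]
 [ 86  77  68  37  10  29 154 163 111]
 [107  85  58  20  15  90 146 153 107]
 [204 153 102  65  64 136 150 156 162]
 [227 227 225 187 165 177 174 167 175]
 [228 228 226 225 227 227 196 173 191]
 [228 230 230 228 228 227 225 227 211]
 [206 222 228 229 230 229 227 227 227]]
[[136.1 133.1   1.    0.2  -2.6  -2.4]
 [130.2 129.4   4.3   0.7  -2.8  -0.9]
 [128.8 123.8 114.8 111.7   2.1  -4. ]
 [126.2 123.2 112.2 111.6 110.7   0.5]
 [124.4 116.7 113.9 109.6 110.9  -0.8]
 [121.  116.  111.3 110.  102.9  -0.1]
 [116.  114.9 112.2 105.7 100.6  -1.3]
 [169.1 108.6 105.3 102.8   2.7   0.1]
 [171.5 169.3 168.4   3.5  -0.8   1. ]
 [168.9 170.  170.3 169.  171.8 169.3]
 [170.1 171.2 170.1 169.6 169.8 170.4]]
x -6 z 100 [315.4 201.5] [317.5 198.7]
x -6 z 106 [315.4 199.9] [317.5 197.1]
x -6 z 112 [315.3 198.3] [317.4 195.5]
x 0 z 100 [313.4 200.7] [315.4 197.9]
x 0 z 1
[... 6010 characters left out ...]
15. 113. 112. 114.   4.   2.   4.]
 [130. 125.  13.  12.  12.  11.   9.  11.  14.  14.  10. 115. 109. 111. 116. 114. 113. 111. 111. 113. 112. 112. 107.  -1.  -2.   2.]
 [127. 124. 112. 111. 113. 113. 114. 111. 113. 110. 111.  93. 106. 113.  98.  92.  88.  84.   8.   9.   1.   3.   1.   0.  -0.   2.]
 [127. 126. 107. 115. 114. 116. 110. 112.  10.  13.  10.  79.  81.  73.  72.  71.  71.  68.  21.  12.  -2.  -1.   1.  -0.   1.  -1.]
 [128. 128. 112. 111.  13.  14.   7.  13.  10.   8.  18.  61.  60.  61.  57.  55.  54.  53.  19.  12.   2.  -2.  -0.  -1.  -2.   1.]
 [128. 128.  17.  18.  12.   8.  15.  10.  12.  14.  16.  48.  41.  40.  39.  38.  36.  32.  22.   8.  -0.  -2.  -3.   3.  -1.  -1.]]
```

```bash
python3 -m inch '[{"tx":0,"ty":0,"tz":0.2,"ax":0,"ay":0,"az":0,"jaw":0},{"tx":0,"ty":0,"tz":0.2,"ax":0,"ay":0,"az":0,"jaw":0},{"tx":0,"ty":0,"tz":0,"ax":0,"ay":0,"az":0,"jaw":0},{"tx":0,"ty":0,"tz":0,"ax":0,"ay":0,"az":0,"jaw":0},{"tx":0,"ty":0,"tz":0,"ax":0,"ay":0,"az":0,"jaw":0},{"tx":0,"ty":0,"tz":0,"ax":0,"ay":0,"az":0,"jaw":0}]'
python3 - <<'E'
from plan import *
np.set_printoptions(precision=1,suppress=True)
a=[];b=[]
for k in range(4):
    im,dd=viewer.get_image('top');v,u=np.nonzero(dd>0);P=world('top',np.c_[u,v],dd[v,u])
    s=(abs(P[:,0]-492)<10)&(abs(P[:,1]+48)<10)&(P[:,2]>95);b.append(np.median(P[s][:,2]))
    a.append([[world('top',[(i,j)],[dd[j,i]])[0][2] for i in range(333,336)] for j in range(172,175)])
print('dial',b,'clip top',np.median(a),np.mean(a))
save('pics/t6f.png',im)
Z=np.array([[world('top',[(i,j)],[dd[j,i]])[0][2] for i in range(315,326)] for j in range(174,181)]).round();print(Z)
p,M=now();o=get_obs();print(p,np.degrees(np.arctan2(M[1,0],M[0,0])),o['ft_force'],o['width'])
E
```

```text
t: 13.25
ee_pos: [548.0, 47.1, 119.8]
orientation: [3.0, 0.934, 0.0]
ft_force: [1.8, 0.4, 5.2]
width: 19.2
dial [np.float64(118.60195574833911), np.float64(118.82491730789684), np.float64(118.60785518735466), np.float64(118.42600187503587)] clip top 113.93644567081589 113.44823195155895
[[123.  11.  11.  10.  10.  12.  13.  15.  13.  13. 130.]
 [121.  11.  15.   9.  11.  14.  16.  12.  15.  10. 114.]
 [123. 106. 109. 106. 112. 109. 112. 108. 105. 108.  98.]
 [123. 113. 108. 112. 106. 106. 110. 111. 109.  11.  79.]
 [124. 108. 107. 106. 105.  11.  12.  13.  13.  17.  63.]
 [123.  20.  14.  13.  10.  13.   8.  11.  13.  21.  45.]
 [124.  18.  12.  13.  13.  12.  10.  10.  13.  18.  27.]]
[548.   47.1 119.7] 34.58197974530865 [ 0.4 -0.3  5. ] 19.49229185363668
```

```bash
python3 -m inch '[{"tx":-0.94,"ty":0.06,"tz":0,"ax":0,"ay":0,"az":-7.75,"jaw":0},{"tx":-0.94,"ty":0.06,"tz":0,"ax":0,"ay":0,"az":-7.75,"jaw":0},{"tx":-0.94,"ty":0.07,"tz":0,"ax":0,"ay":0,"az":-7.75,"jaw":0},{"tx":-0.95,"ty":0.06,"tz":0,"ax":0,"ay":0,"az":-7.75,"jaw":0},{"tx":0,"ty":0,"tz":0,"ax":0,"ay":0,"az":0,"jaw":0},{"tx":0,"ty":0,"tz":0,"ax":0,"ay":0,"az":0,"jaw":0}]'
python3 - <<'E'
from plan import *
np.set_printoptions(precision=1,suppress=True)
im,dd=viewer.get_image('top');v,u=np.nonzero(dd>0);P=world('top',np.c_[u,v],dd[v,u])
s=(abs(P[:,0]-492)<10)&(abs(P[:,1]+48)<10)&(P[:,2]>95);print('dial',np.median(P[s][:,2]),s.sum())
p,M=now();o=get_obs();print(p,np.degrees(np.arctan2(M[1,0],M[0,0])),o['ft_force'],o['moment'],o['width'])
q=p[:2]-[587,-10.2];print(np.hypot(*q),np.degrees(np.arctan2(q[1],q[0])))
E
```

```text
t: 14.2
ee_pos: [524.5, 18.5, 120.1]
orientation: [2.641, 1.701, 0.002]
ft_force: [1.7, 0.0, 6.8]
width: 19.3
dial 436.3372343944666 187
[524.5  18.6 120.1] 65.56354642962457 [ 1.2 -0.3  7.5] [ 0.1 -0.4 -0.1] 19.133206193629338
68.79253050622724 155.29528067406372
```

```bash
python3 -m inch '[{"tx":-0.94,"ty":0.06,"tz":0,"ax":0,"ay":0,"az":-7.75,"jaw":0},{"tx":-0.94,"ty":0.06,"tz":0,"ax":0,"ay":0,"az":-7.75,"jaw":0},{"tx":-0.94,"ty":0.06,"tz":0,"ax":0,"ay":0,"az":-7.75,"jaw":0},{"tx":-0.94,"ty":0.06,"tz":0,"ax":0,"ay":0,"az":-7.75,"jaw":0},{"tx":0,"ty":0,"tz":0,"ax":0,"ay":0,"az":0,"jaw":0},{"tx":0,"ty":0,"tz":0,"ax":0,"ay":0,"az":0,"jaw":0},{"tx":0,"ty":0,"tz":0,"ax":0,"ay":0,"az":0,"jaw":0}]'
cat > chk.py <<'E'
from plan import *
import sys
np.set_printoptions(precision=1,suppress=True)
p,M=now();o=get_obs();print(p,np.degrees(np.arctan2(M[1,0],M[0,0])),o['ft_force'],o['moment'],o['width'])
q=p[:2]-[587,-10.2];print('lever r,dir',np.hypot(*q),np.degrees(np.arctan2(q[1],q[0])))
L=[]
for c in('scene','top'):
    im,d=viewer.get_image(c);L.append(im);v,u=np.nonzero(d>0);P=world(c,np.c_[u,v],d[v,u])
    s=(abs(P[:,0]-492)<10)&(abs(P[:,1]+48)<10)&(P[:,2]>95)&(P[:,2]<135);print(c,'dial z',np.median(P[s][:,2]),s.sum())
    s=(abs(P[:,2]-68)<4)&(P[:,0]>420)&(P[:,0]<560)&(P[:,1]>-220)&(P[:,1]<120);print('lid',cv2.minAreaRect(P[s][:,:2].astype(np.float32)))
save(f'pics/{sys.argv[1]}.png',np.hstack([cv2.resize(L[0][150:260,260:390],None,fx=3.05,fy=4.5,interpolation=cv2.INTER_CUBIC),cv2.resize(L[1][140:240,250:380],None,fx=3.05,fy=4.95,interpolation=cv2.INTER_CUBIC)]))
E
python3 chk.py c7
```

```text
t: 15.12
ee_pos: [518.8, -17.4, 120.5]
orientation: [2.091, 2.345, 0.003]
ft_force: [1.5, 5.5, 11.2]
width: 19.1
[518.8 -17.4 120.5] 96.54902204608223 [ 1.5  5.5 11.2] [ 1.  -0.2  0.1] 19.134404578210578
lever r,dir 68.60883585867255 -174.01510650071333
scene dial z 118.51115029545373 69
lid ((490.1550598144531, -46.99217224121094), (99.958984375, 265.58856201171875), 6.327585697174072)
top dial z 121.69998178187726 2
lid ((492.85687255859375, -51.3865966796875), (98.41573333740234, 260.7667236328125), 6.564305305480957)
```

View pics/c7.png

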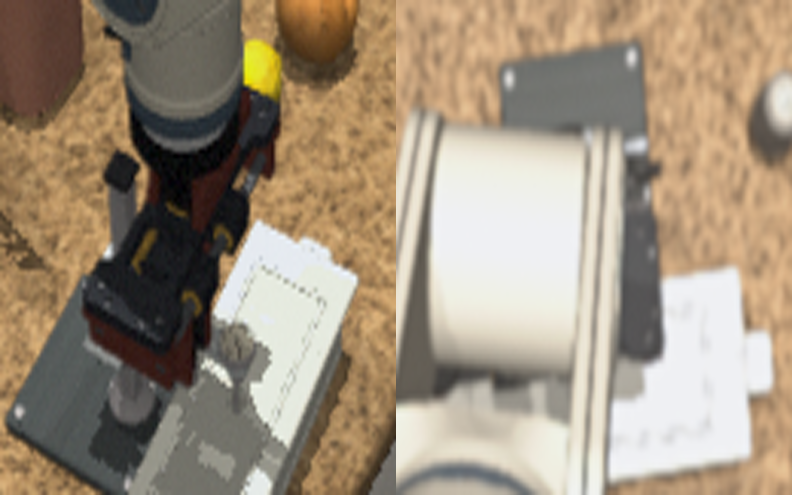

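```bash
python3 -m inch '[{"tx":-0.2,"ty":0,"tz":0,"ax":0,"ay":0,"az":-1,"jaw":0},{"tx":-0.2,"ty":0,"tz":0,"ax":0,"ay":0,"az":-1,"jaw":0},{"tx":0,"ty":0,"tz":0,"ax":0,"ay":0,"az":0,"jaw":0},{"tx":0,"ty":0,"tz":0,"ax":0,"ay":0,"az":0,"jaw":0},{"tx":0,"ty":0,"tz":0,"ax":0,"ay":0,"az":0,"jaw":0}]'; python3 chk.py c8
```

```text
t: 15.85
ee_pos: [518.6, -18.8, 120.5]
orientation: [-2.049, -2.377, -0.006]
ft_force: [-1.5, 21.2, 14.1]
width: 19.4
[518.6 -18.8 120.5] 98.47159486659592 [-1.5 21.2 14.1] [ 3.2 -0.  -0.1] 19.381801761665635
lever r,dir 68.91470588868987 -172.80398777273535
scene dial z 118.47049835911324 67
lid ((490.88775634765625, -47.20745849609375), (99.13320922851562, 265.29718017578125), 6.451385021209717)
top dial z 120.45226454035046 10
lid ((493.4502868652344, -58.93360900878906), (98.56620025634766, 245.52235412597656), 6.708947658538818)
```

```bash
python3 -c "
from workcell import ctrl,get_obs
print(ctrl.close_job());o=get_obs();print(o['t'],o['ee_pos'],o['ft_force'],o['width'])"
```

```text
the job is handed in; nothing more can be done
None
the job is handed in; nothing more can be done
```

I did the whole task and handed the job in at about 16 s of the allowed 58 s. Hand-in reports no verdict, so what follows is my own last measurements.

**Terrine:** I slid it about 141 mm by its right lug, turned it about 2° to line up with the stand, and let go. The hole was within about 1–2 mm of the probe tip before I drew the carriage down, and the terrine stayed put afterwards.

**Carriage:** I pinched the knob and drew the carriage down about 58 mm. I held it there with the lever still open, then swung the lever closed, turning the tool with it.

**Final state:**
- **Lever:** it is closed. It came up against its stop, with about 21 N sideways on the tool, and the measured lever direction was within about 1° of closed.
- **Pointer:** its height is about 107 mm. I put the marker at 106–107 mm, but inferred that from the depth of the clip's top face, good to about 1.5 mm. It rose about 0.7 mm as the lever closed.
- **Probe:** its tip is about 40 mm below the lid top, judging by the carriage travel.
- **Grip:** I was still holding the knob. The tool also carried about 14 N vertically from pressing on the clamped carriage.

**Checks that disagreed:**
- The opening on the knob read 19 mm, not the 16 mm of the shank, so the pads probably also bear on the rim; the hold did not slip.
- The two cameras differ by 2–5 mm in absolute position, so I used averages and relative measurements.
- In the last pictures the arm hid much of the top view, so the final height rests on the side camera and the tool position.

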